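# Tap the vice wedge tight on the dapping block

## Task

The steel dapping block still sits loose in the wooden wedge vice. Take the hammer by its shaft and drive the vice's wedge in with at least two light, separate taps on its thick end (never bearing on it with more than 30 N, nor touching it with the gripper) until it stops advancing and the jaw holds the block tight. Then lay the hammer flat on the bench, clear of the vice, without shifting the red pot, the green tin or the pink bottle.

Things in the scene. Friction and masses are not known exactly. Their poses are not given: they have to be found in the camera images.
- wedge_vice: Wooden vice, fixed to the bench. Origin on the bench top; y is the way the wedge is driven, x goes from the dark slanted rail across wedge, jaw, block and cheeks to the back fence, z up. Bed 18 mm thick, x -87 to 69 mm, y -86 to 58 mm; rail, cheeks and fence rise 24 to 36 mm above it. It stands with y pointing away from the robot, give or take 0.22 rad.
- jaw: Pale wooden jaw, 16 x 52 x 34 mm, that the wedge pushes along the vice's x against the block. Origin at the vice's origin when fully back. Jaw and block have 1 to 6 mm of play in all before the block meets the cork packing on the fence; the packing differs each time, so the depth at which the wedge turns tight is not known beforehand. Tight, the jaw presses the block with 12 N or more.
- wedge: Loose beech wedge lying on the bed between rail and jaw, 150 mm long, 36 mm high, tapering 1 in 8 from 27 mm at the thick end to 8 mm; y points to the thin end, along the vice's y. Origin at half length on the bottom edge of the straight face, at the jaw. It slides in under about 5 to 15 N, by 10 to 60 mm in all; once tight, a 14 N tap moves it less than 0.6 mm. It holds by friction.
- wedge_head (a point): Centre of the wedge's thick end face (27 mm wide, 36 mm high), 36 mm above the bench; the face looks along the vice's -y, towards the robot. Strike here along the vice's +y. It stays 80 mm or more from the vice's origin on the -y side, so a hammer level with it clears the bed. A stroke at 0.05 m/s that stops at 14 N peaks below 30 N and tightens it enough; faster or longer ones strike much harder.
- dapping_block: Steel dapping cube, 50 mm, with round hollows in its top, about 0.7 kg, standing on the bed between jaw, cheeks and fence. Origin at the centre of its underside.
- hammer: Soft-faced hammer, about 0.28 kg, lying flat: steel head with two white nylon faces, either of which may strike, and a pale shaft with a red end. Origin on the bench under the head's centre; x along the head, the shaft runs along -y, z up when lying.
- hammer_head (a point): Centre of the hammer's head, 13 mm above the bench as it lies. The faces are 26 mm across and lie 30 mm from here along the hammer's +x and -x.
- hammer_grip (a point): Point on the axis of the flat-sided shaft where it is well gripped (firmly, about 120 N), 42 mm from the head's centre along the hammer's -y, 13 mm above the bench as it lies. The shaft is 18 mm wide (hammer's x), 24 mm high and ends 157 mm from the head's centre.
- pot: Red pot with lid, 41 mm across, 30 mm high, to be left alone. Origin at the centre of its underside.
- bottle: Small pink bottle with white cap, 30 mm across, 60 mm high, to be left alone. Origin at the centre of its underside.
- tin: Flat tin with green lid, 63 mm across, 19 mm high, to be left alone. Origin at the centre of its underside.

How it is judged:
By the outcome, as a careful person would: the job done as asked, in the order asked, and still so for the second after the job is handed in, with the robot touching nothing.
It also fails if it takes over 46 s, if anything falls off the work surface, if the arm or the gripper's body presses on something with over 40 N, if the wrist force passes 120 N, or if a joint passes its speed limit or range.

## Robot

A 7-joint arm with a two-finger parallel gripper is mounted at the origin on a cart in front of the work surface, level with it; the furniture and walls round the work are solid. World frame = base frame: x ahead of the robot, y to its left, z up, the work surface at z = 0. Lengths are in m, angles in rad, forces in N, time in s.
With the tool pointing down it reaches from about 0.4 to 0.925 m from the base axis. Payload 5.6 kg.
Tool frame: the origin (TCP) lies where the fingers leave the gripper's body, on its centre line; the fingertips stand 73 mm ahead of it and the grasp point (between the pads) lies 54 mm ahead of it (r.tcp_to_tips is the distance from the TCP to the fingertips, in m); z points along the fingers, y is the line along which they close (so a half turn about z gives the same grasp; the last joint's range is limited). The gripper opens to 85 mm and grips with 20 to 120 N. Pads are 22 mm wide; open, the fingers measure 114 mm over their backs; the gripper's body (76 mm by 85 mm) begins 54 mm behind the grasp point. The pads swing forward as they close: fully open they stand 13 mm farther back than shut.
Start: joints at [1.304, 0.468, -0.012, 1.603, 0.006, 1.071, -0.056], TCP at [0.144, -0.634, 0.304] pointing down, gripper open.
Joint ranges: [-2.53, 2.53], [-0.31, 2.02], [-1.57, 1.55], [0.28, 2.44], [-1.29, 4.43], [0.15, 1.84], [-2.92, 2.92]. Speed limits (rad/s): [2.57, 2.57, 3.14, 3.14, 3.14, 3.14, 3.14].

## Interface

Orientations are given as a rotation vector (axis times angle).
In Python, from plant import r gives the robot as it stands. The module is installed in compiled form; this text tells all that it offers.
- The arm moves only by the tool apply_moves, never from a script. Its argument "series" is a list of rows, each an object with "hand": the finger opening in mm, from 0 to 85.4; "linear": the shift along the tool's x, y, z in units of 25 mm (1.0 is 25 mm), a list of three; "twist": the turn about the tool's z in units of 5 degrees (1.0 is 5 degrees). A call has 1 to 10 rows; each row shifts and turns the commanded pose from where the row before left it, along the tool's axes as they then stand; what a row does not reach is not made up. A row lasts 1/12 s, in which the tool goes at most 41.7 mm and 7.16 degrees, less where a joint would pass 70% of its speed; a pose out of reach is approached as far as the arm can. A call is refused whole if a number of a shift passes 1 or a number of a turn 1, either way. A call with a gripper value outside its range is refused whole. The fingers move at their own pace and stop on an object; "squeeze" is the grip in N (left out, the last holds). Time passes only in rows, so rows that do not move let the fingers close. It gives the time, the measured TCP pose, the force, the opening and the grip force at its end, in the units of the state.
- r.read_state(): the state, without advancing time (a new reading comes with each control period).
- r.grab_frame(name): name is "side" or "top"; returns the picture (420x560x3 uint8, red, green, blue); there is no depth.
- r.camera_model(name): a dict with "fx", "fy", "cx", "cy" (pixels), "T" (4x4, takes a point from camera to world coordinates). Camera axes: x right, y down, z forward; pixel columns grow to the right and rows downward; lengths in m; the calibration is good to about 2 mm. A picture is of the moment at which its call begins. camera_model takes no time and is no camera call.
- r.hand_in(): hands the job in; it is judged then, once.
The state is a dict: "time": time; "joint_positions": joint angles; "qvel": joint speeds; "effort": joint torques, N m; "position": TCP position; "tool_rot": TCP orientation; "ft_force": force on the tool from outside, world axes, zero at the start; "wrist_torque": the same for the moment, N m; "grip_width": finger opening in m; "grip_force": force on a finger pad.
Only numpy, scipy, OpenCV 4.12 (cv2) and the standard library are available. Lean on these libraries where they do the work, as an engineer would, in place of code of your own. Each camera call takes 0.05 s, during which the arm holds its last target. There are 200 camera calls.

## Working session

There is one attempt and no reset: what is moved stays moved. The work goes in short steps, Python scripts to look and compute and a tool call to move; the robot and the scene stay as the last step left them, time stands still between calls to the robot, and variables do not carry over. Pictures are saved under pics/ and viewed, at most 10 in all, crops included, and the job is handed in when it is done.

Besides the shell and the picture viewer there is one more tool, called by a JSON object that holds its "op" and its "data". apply_moves: Moves the arm, as the interface text tells. Its arguments: {"type":"object","properties":{"series":{"type":"array"},"squeeze":{"type":"number"}},"required":["series"]}

```bash
mkdir -p pics
python3 - <<'E'
from plant import r
import cv2,numpy as np
for n in("top","side"):
    im=r.grab_frame(n); cv2.imwrite(f"pics/{n}0.png",im[:,:,::-1]); m=r.camera_model(n)
    print(n,m["fx"],m["fy"],m["cx"],m["cy"]);print(np.round(m["T"],4))
s=r.read_state();print(s)
E
```

```text
top 428.86488738248767 428.86488738248767 284.2066496303938 205.99642633789412
[[-0.0075 -0.9982  0.0589  0.4426]
 [-0.9999  0.0081  0.0098  0.0534]
 [-0.0102 -0.0588 -0.9982  1.5097]
 [ 0.      0.      0.      1.    ]]
side 419.221085739799 419.221085739799 281.89325231364046 203.87223937120785
[[-9.915e-01 -6.130e-02  1.149e-01  4.254e-01]
 [-1.302e-01  4.722e-01 -8.718e-01  1.061e+00]
 [-8.000e-04 -8.794e-01 -4.761e-01  6.177e-01]
 [ 0.000e+00  0.000e+00  0.000e+00  1.000e+00]]
{'time': 0.1, 'joint_positions': array([ 1.30400615,  0.4683167 , -0.01160927,  1.60352644,  0.00598443,
        1.07138122, -0.05624955]), 'qvel': array([-0.00132609, -0.00237383,  0.00021922, -0.00291031, -0.00119443,
        0.00163983, -0.00027523]), 'effort': array([ 9.82095044e-04, -5.33522272e+01,  2.14449491e-02, -2.51964301e+01,
        1.15122052e-02,  4.35513037e-03,  1.19552421e-06]), 'position': array([ 0.14411944, -0.63343239,  0.30301768]), 'tool_rot': array([-3.12038549e+00, -3.50595483e-01,  4.33172011e-04]), 'ft_force': array([ 0.25961801, -0.06842113,  0.21260158]), 'wrist_torque': array([-0.0007182 ,  0.02985733, -0.02943457]), 'grip_force': 0.0, 'grip_width': 0.08530488843281482}
```

View pics/top0.png

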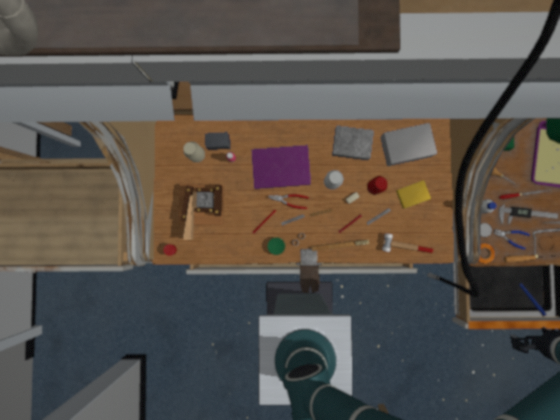

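View pics/side0.png

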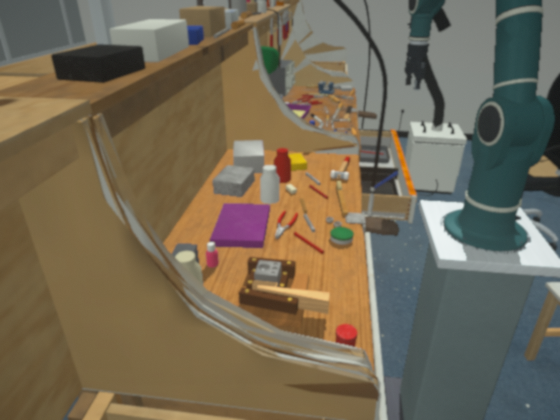

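Top: vice about (203,203), wedge's thick end at (188,238), hammer head (387,243) with shaft to the right to (432,249), tin (275,245), pot (168,249), bottle (231,157). Side: vice (270,280), wedge end (328,300), hammer (340,175). I need enlarged crops.

```bash
cat > h.py <<'E'
from plant import r
import cv2,numpy as np
def ray(n,u,v):
    m=r.camera_model(n);T=np.array(m["T"])
    d=T[:3,:3]@[(u-m["cx"])/m["fx"],(v-m["cy"])/m["fy"],1];return T[:3,3],d
def onz(n,u,v,z):
    o,d=ray(n,u,v);return (o+d*(z-o[2])/d[2]).round(4)
def proj(n,p):
    m=r.camera_model(n);T=np.array(m["T"]);c=T[:3,:3].T@(np.array(p)-T[:3,3])
    return np.round([m["fx"]*c[0]/c[2]+m["cx"],m["fy"]*c[1]/c[2]+m["cy"]],2)
E
python3 - <<'E'
from h import *
a=cv2.imread("pics/top0.png");b=cv2.imread("pics/side0.png")
def c(i,x,y,w,h,k=8): return cv2.resize(i[y:y+h,x:x+w],None,fx=k,fy=k,interpolation=cv2.INTER_CUBIC)
# vice top 150-250? ; hammer
t=np.hstack([c(a,160,180,70,75,6),c(a,376,228,62,75,6)]) 
s=np.hstack([c(b,232,250,104,68,4),c(b,322,150,40,68,4)])
s=cv2.resize(s,(t.shape[1],int(s.shape[0]*t.shape[1]/s.shape[1])))
print(t.shape,s.shape)
cv2.imwrite("pics/c1.png",t);cv2.imwrite("pics/c2.png",s)
E
```

```text
(450, 792, 3) (374, 792, 3)
```

View pics/c1.png

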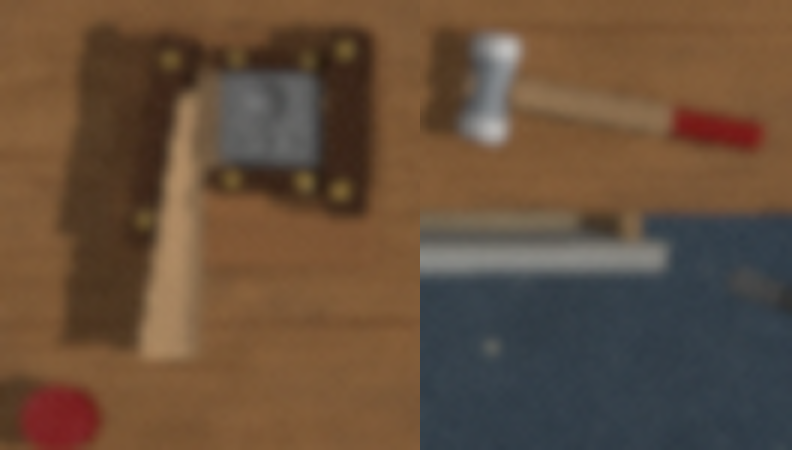

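View pics/c2.png

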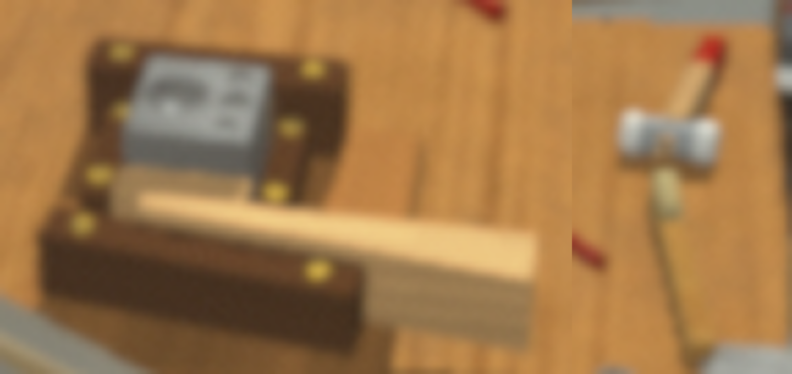

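Run:
```python
from h import *
def T(X,Y,z,hm=0): return onz("top",(X+.5-(420 if hm else 0))/6-.5+(376 if hm else 160),(Y+.5)/6-.5+(228 if hm else 180),z)
def S(X,Y,z,hm=0): return onz("side",(X+.5)/5.5-.5+232 if not hm else (X-572+.5)/5.5-.5+322,(Y+.5)/5.5-.5+(150 if hm else 250),z)
ang=lambda a,b:np.degrees(np.arctan2(*(b-a)[1::-1]))
f1,f0=T(345,48,.054),T(341,190,.054);print("fence y dir",ang(f0,f1))
print("cheek x dir",ang(T(237,58,.05),T(308,60,.05)),ang(T(232,180,.05),T(306,182,.05)))
print("side fence",ang(S(313,69,.054),S(121,52,.054)),"cheeks",ang(S(275,190,.05),S(290,128,.05)),ang(S(99,175,.05),S(121,110,.05)))
print("block top",[T(*p,.068) for p in((220,72),(320,72),(318,163),(219,163))])
print("block top S",[S(*p,.068) for p in((145,55),(272,68),(262,135),(128,130))])
print("wedge end T",T(140,356,.054),T(192,356,.054))
print("wedge end S",S(535,236,.054),S(530,280,.054), "bottom",S(530,345,.018))
print("wedge thin T",T(178,95,.054),T(200,95,.054),"S",S(137,195,.054),S(140,212,.054))
print("hammer T head faces",T(498,38,.026,1),T(488,140,.026,1),"shaft",T(521,92,.025,1),T(672,122,.025,1),T(762,134,.025,1))
print("hammer S head",S(632,135,.026,1),S(707,140,.026,1),"centre",S(668,125,.026,1),"end",S(712,42,.025,1))
a=cv2.imread("pics/top0.png").astype(int)
for n,(x,y,w,h),m in(("pot",(155,235,30,30),lambda c:(c[...,2]>90)&(c[...,1]<50)),("tin",(260,232,35,30),lambda c:(c[...,1]>c[...,2]+30)),("redend",(480-376+376-70,235,40,25),lambda c:(c[...,2]>90)&(c[...,1]<50)&(c[...,0]<60))):
    k=np.argwhere(m(a[y:y+h,x:x+w]));print(n,len(k),k.mean(0)[::-1]+[x,y],onz("top",*(k.mean(0)[::-1]+[x,y]),.025))
print("bottle",onz("top",231,157,.06),"bench edge",onz("top",290,263,0),onz("top",440,263,0))
```

```text
fence y dir -1.55772134093772
cheek x dir -92.11587677569455 -92.035722785402
side fence -1.0025738037600718 cheeks -91.33566995198755 -90.9710219310792
block top [array([0.5789, 0.3646, 0.068 ]), array([0.5784, 0.3082, 0.068 ]), array([0.5271, 0.3092, 0.068 ]), array([0.5275, 0.365 , 0.068 ])]
block top S [array([0.5769, 0.3178, 0.068 ]), array([0.5251, 0.3199, 0.068 ]), array([0.5232, 0.3628, 0.068 ]), array([0.5746, 0.3664, 0.068 ])]
wedge end T [0.4193 0.4122 0.054 ] [0.4191 0.3828 0.054 ]
wedge end S [0.4176 0.3913 0.054 ] [0.4186 0.4156 0.054 ] bottom [0.417  0.4099 0.018 ]
wedge thin T [0.5673 0.3915 0.054 ] [0.5672 0.379  0.054 ] S [0.5676 0.3872 0.054 ] [0.5647 0.3968 0.054 ]
hammer T head faces [ 0.4309 -0.2908  0.026 ] [ 0.3726 -0.2838  0.026 ] shaft [ 0.3999 -0.3035  0.025 ] [ 0.3821 -0.3894  0.025 ] [ 0.3749 -0.4406  0.025 ]
hammer S head [ 0.4248 -0.256   0.026 ] [ 0.3787 -0.2544  0.026 ] centre [ 0.4028 -0.2741  0.026 ] end [ 0.3747 -0.4187  0.025 ]
pot 108 [169.10185185 249.27777778] [0.3835 0.467  0.025 ]
tin 196 [275.6122449  245.82142857] [0.3928 0.0987 0.025 ]
redend 57 [425.07017544 249.28070175] [ 0.3773 -0.415   0.025 ]
bottle [0.6971 0.248  0.06  ] bench edge [0.3317 0.0494 0.    ] [ 0.3282 -0.4734  0.    ]
```

Measurements agree with the given sizes: shaft length 155 mm measured against 157 mm, wedge 149 mm against 150 mm. The vice's y heading is about -1.3°, the wedge head is near (0.418, 0.400), and the hammer grip is near (0.395, -0.329) with the hammer's x heading about -10°. First move: turn -67°, then hover.

{"op": "apply_moves", "data": {"series": [{"hand": 85,"linear": [0,0,0],"twist": -0.96},{"hand": 85,"linear": [0,0,0],"twist": -0.96},{"hand": 85,"linear": [0,0,0],"twist": -0.96},{"hand": 85,"linear": [0,0,0],"twist": -0.96},{"hand": 85,"linear": [0,0,0],"twist": -0.96},{"hand": 85,"linear": [0,0,0],"twist": -0.96},{"hand": 85,"linear": [0,0,0],"twist": -0.96}]}}

```text
time: 0.68
position: [0.1441, -0.6335, 0.3033]
tool_rot: [-2.884, -1.244, -0.0]
ft_force: [0.9, -0.8, 0.3]
grip_width: 0.0852
grip_force: 0.0
```

{"op": "apply_moves", "data": {"series": [{"hand": 85,"linear": [0,0,0],"twist": -0.96},{"hand": 85,"linear": [0,0,0],"twist": -0.96},{"hand": 85,"linear": [0,0,0],"twist": -0.96},{"hand": 85,"linear": [0,0,0],"twist": -0.96},{"hand": 85,"linear": [0,0,0],"twist": -0.96},{"hand": 85,"linear": [0,0,0],"twist": -0.96},{"hand": 85,"linear": [0,0,0],"twist": -0.96}]}}

```text
time: 1.27
position: [0.1441, -0.6336, 0.3033]
tool_rot: [-2.401, -2.024, -0.001]
ft_force: [-1.0, -0.3, 0.2]
grip_width: 0.0851
grip_force: 0.0
```

{"op": "apply_moves", "data": {"series": [{"hand": 85,"linear": [0.98,0.55,0.4],"twist": 0},{"hand": 85,"linear": [0.98,0.55,0.4],"twist": 0},{"hand": 85,"linear": [0.98,0.55,0.4],"twist": 0},{"hand": 85,"linear": [0.98,0.55,0.4],"twist": 0},{"hand": 85,"linear": [0.98,0.55,0.4],"twist": 0},{"hand": 85,"linear": [0.98,0.55,0.4],"twist": 0},{"hand": 85,"linear": [0.98,0.55,0.4],"twist": 0}]}}

```text
time: 1.85
position: [0.2692, -0.4803, 0.2332]
tool_rot: [-2.406, -2.019, -0.0]
ft_force: [0.1, -0.7, -0.3]
grip_width: 0.085
grip_force: 0.0
```

{"op": "apply_moves", "data": {"series": [{"hand": 85,"linear": [0.98,0.55,0.4],"twist": 0},{"hand": 85,"linear": [0.98,0.55,0.4],"twist": 0},{"hand": 85,"linear": [0.98,0.55,0.4],"twist": 0},{"hand": 85,"linear": [0.98,0.55,0.4],"twist": 0},{"hand": 85,"linear": [0.98,0.55,0.4],"twist": 0},{"hand": 85,"linear": [0.98,0.55,0.4],"twist": 0},{"hand": 85,"linear": [0.98,0.55,0.4],"twist": 0},{"hand": 85,"linear": [0,0,0],"twist": 0}]}}

```text
time: 2.52
position: [0.3962, -0.3236, 0.1622]
tool_rot: [-2.395, -2.027, -0.004]
ft_force: [0.3, 0.1, -0.6]
grip_width: 0.0851
grip_force: 0.0
```

Run:
```python
from h import *
a=r.grab_frame("side")[130:230,290:400]
t=r.grab_frame("top")[215:290,350:460]
f=lambda i:cv2.resize(i[:,:,::-1],(700,int(i.shape[0]*700/110)),interpolation=cv2.INTER_CUBIC)
o=np.vstack([f(a),f(t)]);cv2.imwrite("pics/c3.png",cv2.resize(o,None,fx=.53,fy=.53));print(o.shape, r.read_state()["position"])
```

```text
(1113, 700, 3) [ 0.39369237 -0.32815899  0.16329489]
```

View pics/c3.png

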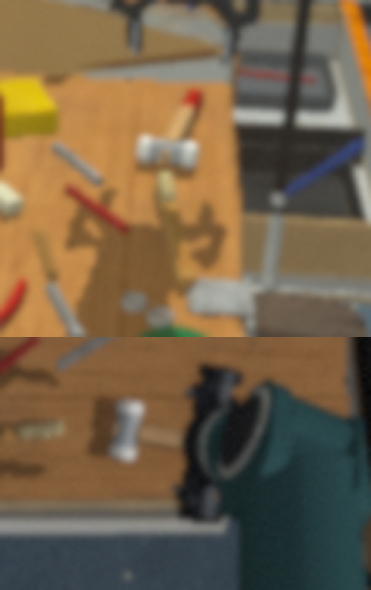

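The gripper hovers astride the shaft beyond the head, in line with it (head at crop (127,430), fingers spread across at x≈205). Descending and gripping.

{"op": "apply_moves", "data": {"series": [{"hand": 85,"linear": [0,0,0.7],"twist": 0},{"hand": 85,"linear": [0,0,0.7],"twist": 0},{"hand": 85,"linear": [0,0,0.7],"twist": 0},{"hand": 85,"linear": [0,0,0.7],"twist": 0},{"hand": 85,"linear": [0,0,0.4],"twist": 0},{"hand": 85,"linear": [0,0,0.22],"twist": 0},{"hand": 85,"linear": [0,0,0],"twist": 0}]}}

```text
time: 3.2
position: [0.3924, -0.3298, 0.0776]
tool_rot: [-2.406, -2.017, 0.001]
ft_force: [0.5, -0.0, -1.4]
grip_width: 0.085
grip_force: 0.0
```

{"op": "apply_moves", "data": {"series": [{"hand": 10,"linear": [0,0,0],"twist": 0},{"hand": 10,"linear": [0,0,0],"twist": 0},{"hand": 10,"linear": [0,0,0],"twist": 0},{"hand": 10,"linear": [0,0,0],"twist": 0},{"hand": 10,"linear": [0,0,0],"twist": 0},{"hand": 10,"linear": [0,0,0],"twist": 0},{"hand": 10,"linear": [0,0,0],"twist": 0},{"hand": 10,"linear": [0,0,0],"twist": 0}], "squeeze": 120}}

```text
time: 3.87
position: [0.3941, -0.3298, 0.0794]
tool_rot: [2.405, 2.018, 0.001]
ft_force: [0.8, -0.6, 6.0]
grip_width: 0.015
grip_force: 117.4
```

{"op": "apply_moves", "data": {"series": [{"hand": 10,"linear": [0,0,-0.2],"twist": 0},{"hand": 10,"linear": [0,0,-0.4],"twist": 0},{"hand": 10,"linear": [0,0,-0.6],"twist": 0},{"hand": 10,"linear": [0,0,-0.8],"twist": 0},{"hand": 10,"linear": [0,0,-0.8],"twist": 0},{"hand": 10,"linear": [0,0,0],"twist": 0},{"hand": 10,"linear": [0,0,0],"twist": 0}]}}

```text
time: 4.45
position: [0.3934, -0.3298, 0.1494]
tool_rot: [2.405, 2.018, 0.0]
ft_force: [-0.8, -0.6, -3.1]
grip_width: 0.015
grip_force: 117.1
```

Run:
```python
from h import *
a=r.grab_frame("side")[120:200,300:400]
t=r.grab_frame("top")[215:265,350:450]
f=lambda i:cv2.resize(i[:,:,::-1],None,fx=4.5,fy=4.5,interpolation=cv2.INTER_CUBIC)
o=np.vstack([f(a),f(t)]);cv2.imwrite("pics/c4.png",o);s=r.read_state();print(o.shape,s["position"],s["wrist_torque"],s["ft_force"],s["grip_width"])
```

```text
(585, 450, 3) [ 0.39254177 -0.32905746  0.14770852] [-0.05955585  0.01343863  0.06140125] [ 0.14593991  0.84527644 -2.5654207 ] 0.015165028474836794
```

View pics/c4.png

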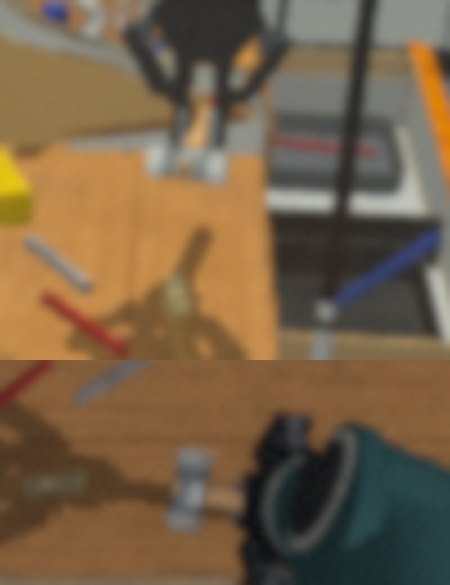

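Hammer held level; head at top (391.6,243.3), side (341,156). Triangulate the head relative to the TCP.

Run:
```python
from h import *
def tri(ut,vt,us,vs):
    A=[];b=[]
    for n,u,v in(("top",ut,vt),("side",us,vs)):
        o,d=ray(n,u,v);d=d/np.linalg.norm(d);P=np.eye(3)-np.outer(d,d);A.append(P);b.append(P@o)
    x=np.linalg.lstsq(np.vstack(A),np.hstack(b),rcond=None);print(x[0].round(4),x[1])
tri(391.3,243.2,340.8,155.5)
# whitish/grey face extremes by crops: white ends
print(onz("top",391.3,243.2,.0835),onz("top",350+193/4.5,215+92/4.5,.09),onz("top",350+183/4.5,215+168/4.5,.09))
tri(186.2,238.9,328.9,297.0) # wedge end, rough
tri(160+193/6.,180+355/6.,232+535/5.5,250+236/5.5)
tri(160+140/6.,180+355/6.,232+530/5.5,250+280/5.5)
```

```text
[ 0.4007 -0.2858  0.0834] [8.40373249e-12]
[ 0.4007 -0.2858  0.0835] [ 0.4263 -0.29    0.09  ] [ 0.3709 -0.2815  0.09  ]
[0.4182 0.4017 0.0512] [2.49305878e-06]
[0.4174 0.3826 0.0457] [1.16046322e-06]
[0.4181 0.4119 0.0498] [2.55242976e-07]
```

{"op": "apply_moves", "data": {"series": [{"hand": 10,"linear": [0,0,-0.3],"twist": -0.87},{"hand": 10,"linear": [0,0,-0.3],"twist": -0.87},{"hand": 10,"linear": [0.5,0.1,-0.3],"twist": 0},{"hand": 10,"linear": [0.9,0.18,-0.3],"twist": 0},{"hand": 10,"linear": [0.95,0.18,0],"twist": 0},{"hand": 10,"linear": [0.95,0.18,0],"twist": 0},{"hand": 10,"linear": [0.95,0.18,0],"twist": 0},{"hand": 10,"linear": [0.95,0.18,0],"twist": 0},{"hand": 10,"linear": [0.95,0.18,0],"twist": 0},{"hand": 10,"linear": [0.95,0.18,0],"twist": 0}]}}

```text
time: 5.38
position: [0.4306, -0.1504, 0.1777]
tool_rot: [-2.246, -2.193, 0.001]
ft_force: [0.3, 0.1, -2.7]
grip_width: 0.0152
grip_force: 117.0
```

{"op": "apply_moves", "data": {"series": [{"hand": 10,"linear": [0.95,0.18,0],"twist": 0},{"hand": 10,"linear": [0.95,0.18,0],"twist": 0},{"hand": 10,"linear": [0.95,0.18,0],"twist": 0},{"hand": 10,"linear": [0.95,0.18,0],"twist": 0},{"hand": 10,"linear": [0.95,0.18,0],"twist": 0},{"hand": 10,"linear": [0.94,-0.1,0],"twist": 0},{"hand": 10,"linear": [0.94,-0.3,0],"twist": 0},{"hand": 10,"linear": [0.94,-0.3,0],"twist": 0},{"hand": 10,"linear": [0.94,-0.3,0],"twist": 0},{"hand": 10,"linear": [0.94,-0.3,0],"twist": 0}]}}

```text
time: 6.22
position: [0.4248, 0.0854, 0.1777]
tool_rot: [-2.247, -2.194, 0.003]
ft_force: [-0.5, 0.2, -1.8]
grip_width: 0.0151
grip_force: 117.0
```

Run:
```python
from h import *
s=r.read_state();print(s["position"],s["tool_rot"],s["time"])
```

```text
[0.424832   0.08536608 0.17768045] [-2.24668376 -2.19385024  0.00254889] 6.2167
```

{"op": "apply_moves", "data": {"series": [{"hand": 10,"linear": [0.96,-0.27,0],"twist": 0},{"hand": 10,"linear": [0.96,-0.27,0],"twist": 0},{"hand": 10,"linear": [0.96,-0.27,0],"twist": 0},{"hand": 10,"linear": [0.96,-0.27,0],"twist": 0},{"hand": 10,"linear": [0.96,-0.27,0],"twist": 0},{"hand": 10,"linear": [0.96,-0.27,0],"twist": 0},{"hand": 10,"linear": [0.96,-0.27,0],"twist": 0},{"hand": 10,"linear": [0.96,-0.27,0],"twist": 0},{"hand": 10,"linear": [0.96,-0.27,0],"twist": 0},{"hand": 10,"linear": [0.7,-0.27,0],"twist": 0}]}}

```text
time: 7.05
position: [0.3623, 0.3209, 0.1777]
tool_rot: [-2.245, -2.196, 0.002]
ft_force: [1.0, 0.1, -3.3]
grip_width: 0.0155
grip_force: 117.0
```

{"op": "apply_moves", "data": {"series": [{"hand": 10,"linear": [0.2,-0.2,0],"twist": 0},{"hand": 10,"linear": [0,0,0],"twist": 0},{"hand": 10,"linear": [0,0,0],"twist": 0}]}}

```text
time: 7.3
position: [0.3585, 0.323, 0.1777]
tool_rot: [2.246, 2.196, -0.004]
ft_force: [0.4, -0.8, -3.0]
grip_width: 0.0151
grip_force: 117.0
```

Run:
```python
from h import *
s=r.read_state();print(s["position"],s["tool_rot"],s["ft_force"])
```

```text
[0.35849533 0.32302452 0.17769804] [ 2.24568852  2.19630031 -0.00377279] [ 0.35933377 -0.77041304 -2.97566527]
```

{"op": "apply_moves", "data": {"series": [{"hand": 10,"linear": [0.65,0,0.2],"twist": 0},{"hand": 10,"linear": [0.65,0,0.6],"twist": 0},{"hand": 10,"linear": [0,-0.1,0.7],"twist": 0},{"hand": 10,"linear": [0,0,0.7],"twist": 0},{"hand": 10,"linear": [0,0,0.5],"twist": 0},{"hand": 10,"linear": [0,0,0.35],"twist": 0},{"hand": 10,"linear": [0,0,0],"twist": 0},{"hand": 10,"linear": [0,0,0],"twist": 0}]}}

```text
time: 7.97
position: [0.3579, 0.3558, 0.102]
tool_rot: [2.247, 2.195, -0.001]
ft_force: [-0.4, 0.7, -2.6]
grip_width: 0.0147
grip_force: 117.0
```

Run:
```python
from h import *
a=r.grab_frame("side")[250:350,250:400]
t=r.grab_frame("top")[190:270,150:250]
f=lambda i,k:cv2.resize(i[:,:,::-1],None,fx=k,fy=k,interpolation=cv2.INTER_CUBIC)
A=f(a,3.2);B=f(t,3.2);o=np.hstack([A,np.vstack([B,np.zeros((A.shape[0]-B.shape[0],B.shape[1],3),np.uint8)])]);cv2.imwrite("pics/c5.png",o);s=r.read_state();print(o.shape,s["position"],s["ft_force"],s["time"])
```

```text
(320, 800, 3) [0.3581311  0.35652791 0.10286852] [-0.41478009  0.59091474 -2.01982503] 8.0667
```

View pics/c5.png

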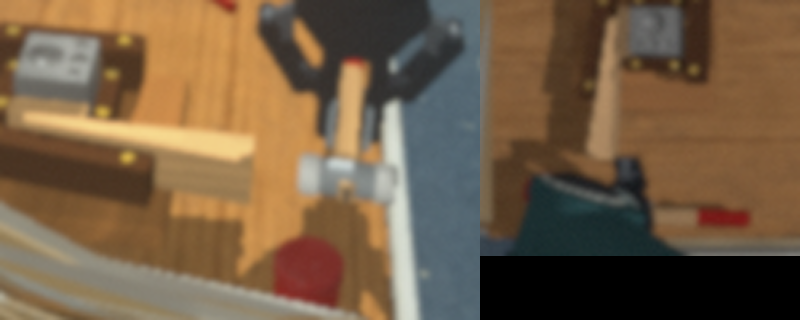

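Run:
```python
from h import *
for X,Y in((262,15),(270,40),(290,75),(310,98),(322,130),(325,148),(300,178)):
    o,d=ray("side",250+X/3.2,250+Y/3.2)
    y=.40 if Y==178 else .367
    print(X,Y,(o+d*(y-o[1])/d[1]).round(4))
```

```text
262 15 [0.4164 0.367  0.1305]
270 40 [0.4104 0.367  0.1119]
290 75 [0.3962 0.367  0.0858]
310 98 [0.3823 0.367  0.0687]
322 130 [0.3727 0.367  0.0435]
325 148 [0.3697 0.367  0.0287]
300 178 [0.386  0.4    0.0306]
```

Hammer face (crop (300,178)) faces the wedge end (254,168) about 30 mm off, aligned in height and sideways, with the knuckles well above the wedge. Approaching.

{"op": "apply_moves", "data": {"series": [{"hand": 10,"linear": [0,0.3,0],"twist": 0},{"hand": 10,"linear": [0,0.3,0],"twist": 0},{"hand": 10,"linear": [0,0.16,0],"twist": 0},{"hand": 10,"linear": [0,0.16,0],"twist": 0}]}}

```text
time: 8.4
position: [0.3819, 0.3557, 0.1025]
tool_rot: [2.247, 2.195, 0.002]
ft_force: [0.4, -0.8, -3.2]
grip_width: 0.015
grip_force: 117.1
```

{"op": "apply_moves", "data": {"series": [{"hand": 10,"linear": [0,0.16,0],"twist": 0}]}}

```text
time: 8.48
position: [0.3854, 0.3556, 0.1023]
tool_rot: [2.247, 2.196, 0.0]
ft_force: [-0.5, 0.2, -3.3]
grip_width: 0.0153
grip_force: 117.1
```

{"op": "apply_moves", "data": {"series": [{"hand": 10,"linear": [0,0.16,0],"twist": 0}]}}

```text
time: 8.57
position: [0.389, 0.3556, 0.1021]
tool_rot: [-2.246, -2.196, 0.0]
ft_force: [-0.2, -0.7, -3.1]
grip_width: 0.0155
grip_force: 117.0
```

{"op": "apply_moves", "data": {"series": [{"hand": 10,"linear": [0,0.16,0],"twist": 0}]}}

```text
time: 8.65
position: [0.3925, 0.3554, 0.102]
tool_rot: [-2.246, -2.197, 0.002]
ft_force: [-1.5, -0.8, -2.8]
grip_width: 0.0152
grip_force: 117.0
```

{"op": "apply_moves", "data": {"series": [{"hand": 10,"linear": [0,0.16,0],"twist": 0}]}}

```text
time: 8.73
position: [0.3964, 0.3552, 0.1019]
tool_rot: [-2.246, -2.197, 0.002]
ft_force: [-2.3, -1.0, -2.4]
grip_width: 0.0151
grip_force: 117.0
```

{"op": "apply_moves", "data": {"series": [{"hand": 10,"linear": [0,0.16,0],"twist": 0}]}}

```text
time: 8.82
position: [0.4003, 0.3551, 0.1018]
tool_rot: [-2.246, -2.197, 0.003]
ft_force: [-2.6, -1.3, -2.7]
grip_width: 0.0152
grip_force: 117.0
```

{"op": "apply_moves", "data": {"series": [{"hand": 10,"linear": [0,0.16,0],"twist": 0}]}}

```text
time: 8.9
position: [0.4039, 0.3548, 0.1017]
tool_rot: [-2.245, -2.197, 0.004]
ft_force: [-6.1, -2.2, -2.3]
grip_width: 0.0155
grip_force: 117.2
```

{"op": "apply_moves", "data": {"series": [{"hand": 10,"linear": [0,0.16,0],"twist": 0}]}}

```text
time: 8.98
position: [0.4074, 0.3546, 0.1016]
tool_rot: [-2.245, -2.197, 0.006]
ft_force: [-6.2, -1.9, -1.5]
grip_width: 0.0152
grip_force: 117.2
```

Tap 1 slid the wedge about 17 mm at ~6 N. Withdraw for a separate tap.

{"op": "apply_moves", "data": {"series": [{"hand": 10,"linear": [0,-0.3,0],"twist": 0},{"hand": 10,"linear": [0,-0.3,0],"twist": 0},{"hand": 10,"linear": [0,0,0],"twist": 0},{"hand": 10,"linear": [0,0,0],"twist": 0},{"hand": 10,"linear": [0,0,0],"twist": 0}]}}

```text
time: 9.4
position: [0.3938, 0.3559, 0.1024]
tool_rot: [2.246, 2.197, 0.002]
ft_force: [0.7, -0.2, -2.7]
grip_width: 0.0154
grip_force: 117.3
```

{"op": "apply_moves", "data": {"series": [{"hand": 10,"linear": [0,0.16,0],"twist": 0},{"hand": 10,"linear": [0,0.16,0],"twist": 0},{"hand": 10,"linear": [0,0.16,0],"twist": 0},{"hand": 10,"linear": [0,0.16,0],"twist": 0}]}}

```text
time: 9.73
position: [0.4096, 0.3549, 0.1019]
tool_rot: [-2.246, -2.196, 0.002]
ft_force: [-4.5, -0.7, -0.7]
grip_width: 0.0152
grip_force: 117.5
```

{"op": "apply_moves", "data": {"series": [{"hand": 10,"linear": [0,0.16,0],"twist": 0}]}}

```text
time: 9.82
position: [0.4127, 0.3548, 0.1017]
tool_rot: [-2.245, -2.197, 0.004]
ft_force: [-5.0, -0.6, -0.5]
grip_width: 0.0152
grip_force: 117.4
```

{"op": "apply_moves", "data": {"series": [{"hand": 10,"linear": [0,0.16,0],"twist": 0}]}}

```text
time: 9.9
position: [0.4164, 0.3545, 0.1016]
tool_rot: [-2.245, -2.197, 0.005]
ft_force: [-6.1, -1.5, -2.2]
grip_width: 0.015
grip_force: 117.3
```

{"op": "apply_moves", "data": {"series": [{"hand": 10,"linear": [0,0.16,0],"twist": 0}]}}

```text
time: 9.98
position: [0.4203, 0.3542, 0.1014]
tool_rot: [-2.245, -2.197, 0.006]
ft_force: [-4.6, -2.1, -1.3]
grip_width: 0.015
grip_force: 117.3
```

{"op": "apply_moves", "data": {"series": [{"hand": 10,"linear": [0,0.16,0],"twist": 0}]}}

```text
time: 10.07
position: [0.4242, 0.354, 0.1014]
tool_rot: [-2.245, -2.197, 0.007]
ft_force: [-5.0, -1.8, -0.7]
grip_width: 0.0151
grip_force: 117.3
```

{"op": "apply_moves", "data": {"series": [{"hand": 10,"linear": [0,0.16,0],"twist": 0}]}}

```text
time: 10.15
position: [0.4282, 0.3539, 0.1013]
tool_rot: [-2.245, -2.197, 0.007]
ft_force: [-4.1, -2.0, -1.7]
grip_width: 0.0149
grip_force: 117.3
```

{"op": "apply_moves", "data": {"series": [{"hand": 10,"linear": [0,0.16,0],"twist": 0}]}}

```text
time: 10.23
position: [0.4322, 0.3537, 0.1012]
tool_rot: [-2.245, -2.197, 0.007]
ft_force: [-4.0, -2.3, -2.7]
grip_width: 0.0155
grip_force: 117.4
```

{"op": "apply_moves", "data": {"series": [{"hand": 10,"linear": [0,0.12,0],"twist": 0}]}}

```text
time: 10.32
position: [0.4355, 0.3536, 0.1012]
tool_rot: [-2.245, -2.197, 0.006]
ft_force: [-5.3, -1.8, -2.8]
grip_width: 0.0155
grip_force: 117.4
```

{"op": "apply_moves", "data": {"series": [{"hand": 10,"linear": [0,0.12,0],"twist": 0}]}}

```text
time: 10.4
position: [0.4387, 0.3539, 0.1014]
tool_rot: [-2.245, -2.197, 0.005]
ft_force: [-4.2, -1.9, -2.8]
grip_width: 0.0151
grip_force: 117.3
```

{"op": "apply_moves", "data": {"series": [{"hand": 10,"linear": [0,0.12,0],"twist": 0}]}}

```text
time: 10.48
position: [0.4399, 0.3538, 0.1012]
tool_rot: [-2.243, -2.197, 0.01]
ft_force: [-15.2, -4.0, 2.2]
grip_width: 0.0151
grip_force: 118.1
```

Tightened: 15 N. Withdraw, then tap again to confirm.

{"op": "apply_moves", "data": {"series": [{"hand": 10,"linear": [0,-0.12,0],"twist": 0},{"hand": 10,"linear": [0,-0.3,0],"twist": 0},{"hand": 10,"linear": [0,-0.2,0],"twist": 0},{"hand": 10,"linear": [0,0,0],"twist": 0},{"hand": 10,"linear": [0,0,0],"twist": 0},{"hand": 10,"linear": [0,0,0],"twist": 0}]}}

```text
time: 10.98
position: [0.4277, 0.3549, 0.1024]
tool_rot: [2.246, 2.196, 0.002]
ft_force: [0.2, -0.5, -2.1]
grip_width: 0.0152
grip_force: 117.6
```

{"op": "apply_moves", "data": {"series": [{"hand": 10,"linear": [0,0.16,0],"twist": 0},{"hand": 10,"linear": [0,0.16,0],"twist": 0},{"hand": 10,"linear": [0,0.16,0],"twist": 0}]}}

```text
time: 11.23
position: [0.4394, 0.3543, 0.102]
tool_rot: [-2.246, -2.196, 0.001]
ft_force: [-10.8, -0.9, 1.2]
grip_width: 0.0149
grip_force: 118.0
```

{"op": "apply_moves", "data": {"series": [{"hand": 10,"linear": [0,0.06,0],"twist": 0}]}}

```text
time: 11.32
position: [0.4394, 0.3544, 0.1017]
tool_rot: [-2.244, -2.196, 0.005]
ft_force: [-7.7, -1.1, 0.9]
grip_width: 0.0154
grip_force: 117.9
```

{"op": "apply_moves", "data": {"series": [{"hand": 10,"linear": [0,0.12,0],"twist": 0}]}}

```text
time: 11.4
position: [0.4401, 0.3543, 0.1014]
tool_rot: [-2.242, -2.198, 0.01]
ft_force: [-15.4, -0.9, 4.1]
grip_width: 0.0149
grip_force: 118.6
```

{"op": "apply_moves", "data": {"series": [{"hand": 10,"linear": [0,0.06,0],"twist": 0}]}}

```text
time: 11.48
position: [0.4403, 0.3544, 0.1012]
tool_rot: [-2.24, -2.198, 0.014]
ft_force: [-16.9, -2.1, 4.4]
grip_width: 0.0151
grip_force: 118.7
```

{"op": "apply_moves", "data": {"series": [{"hand": 10,"linear": [0,-0.2,0],"twist": 0},{"hand": 10,"linear": [0,-0.4,0],"twist": 0},{"hand": 10,"linear": [0,-0.4,0],"twist": 0},{"hand": 10,"linear": [0,-0.4,0],"twist": 0},{"hand": 10,"linear": [0,0,0],"twist": 0},{"hand": 10,"linear": [0,0,0],"twist": 0}]}}

```text
time: 11.98
position: [0.4096, 0.3554, 0.1023]
tool_rot: [2.245, 2.198, 0.0]
ft_force: [0.7, -0.5, -2.3]
grip_width: 0.0151
grip_force: 117.8
```

One confirming tap at 0.05 m/s.

{"op": "apply_moves", "data": {"series": [{"hand": 10,"linear": [0,0.3,0],"twist": 0},{"hand": 10,"linear": [0,0.3,0],"twist": 0},{"hand": 10,"linear": [0,0.16,0],"twist": 0},{"hand": 10,"linear": [0,0.16,0],"twist": 0},{"hand": 10,"linear": [0,0.16,0],"twist": 0},{"hand": 10,"linear": [0,0.16,0],"twist": 0}]}}

```text
time: 12.48
position: [0.4397, 0.3541, 0.1016]
tool_rot: [-2.244, -2.196, 0.006]
ft_force: [-11.8, -1.2, 2.7]
grip_width: 0.0153
grip_force: 118.5
```

{"op": "apply_moves", "data": {"series": [{"hand": 10,"linear": [0,0.12,0],"twist": 0}]}}

```text
time: 12.57
position: [0.4402, 0.3542, 0.1013]
tool_rot: [-2.241, -2.198, 0.012]
ft_force: [-15.8, -2.5, 5.2]
grip_width: 0.015
grip_force: 118.7
```

{"op": "apply_moves", "data": {"series": [{"hand": 10,"linear": [0,-0.3,0],"twist": 0},{"hand": 10,"linear": [0,-0.6,0],"twist": 0},{"hand": 10,"linear": [0,-0.8,0],"twist": 0},{"hand": 10,"linear": [0,-0.8,0],"twist": 0},{"hand": 10,"linear": [0,0,0],"twist": 0},{"hand": 10,"linear": [0,0,0],"twist": 0}]}}

```text
time: 13.07
position: [0.3809, 0.3562, 0.1023]
tool_rot: [-2.244, -2.199, -0.0]
ft_force: [0.6, -0.0, -1.8]
grip_width: 0.0149
grip_force: 117.9
```

Depth unchanged at 15.8 N, so the wedge is tight. Now carry the hammer right, to the free bench near (0.39, 0.33).

{"op": "apply_moves", "data": {"series": [{"hand": 10,"linear": [-0.3,0.1,-0.4],"twist": 0},{"hand": 10,"linear": [-0.6,0.1,0],"twist": 0},{"hand": 10,"linear": [-0.7,0.1,0],"twist": 0},{"hand": 10,"linear": [-0.7,0.08,0],"twist": 0},{"hand": 10,"linear": [-0.46,0,0],"twist": 0},{"hand": 10,"linear": [0,0,0.4],"twist": 0},{"hand": 10,"linear": [0,0,0.4],"twist": 0},{"hand": 10,"linear": [0,0,0.3],"twist": 0},{"hand": 10,"linear": [0,0,0],"twist": 0},{"hand": 10,"linear": [0,0,0],"twist": 0}]}}

```text
time: 13.9
position: [0.3889, 0.2874, 0.0838]
tool_rot: [-2.244, -2.198, 0.002]
ft_force: [-0.7, 0.3, -2.4]
grip_width: 0.0154
grip_force: 117.9
```

{"op": "apply_moves", "data": {"series": [{"hand": 10,"linear": [0,0,0.1],"twist": 0},{"hand": 10,"linear": [0,0,0],"twist": 0}]}}

```text
time: 14.07
position: [0.3893, 0.2872, 0.0819]
tool_rot: [-2.245, -2.197, 0.0]
ft_force: [0.5, -0.3, -3.6]
grip_width: 0.0152
grip_force: 117.9
```

{"op": "apply_moves", "data": {"series": [{"hand": 10,"linear": [0,0,0.08],"twist": 0},{"hand": 10,"linear": [0,0,0],"twist": 0}]}}

```text
time: 14.23
position: [0.3895, 0.2867, 0.08]
tool_rot: [2.246, 2.197, -0.0]
ft_force: [-0.4, -0.1, -2.4]
grip_width: 0.015
grip_force: 117.9
```

{"op": "apply_moves", "data": {"series": [{"hand": 10,"linear": [0,0,0.06],"twist": 0},{"hand": 10,"linear": [0,0,0],"twist": 0}]}}

```text
time: 14.4
position: [0.3896, 0.2868, 0.0794]
tool_rot: [2.245, 2.196, 0.0]
ft_force: [-2.4, -0.1, 5.8]
grip_width: 0.0151
grip_force: 119.0
```

{"op": "apply_moves", "data": {"series": [{"hand": 20,"linear": [0,0,0],"twist": 0},{"hand": 25,"linear": [0,0,0],"twist": 0},{"hand": 35,"linear": [0,0,0],"twist": 0},{"hand": 50,"linear": [0,0,0],"twist": 0},{"hand": 50,"linear": [0,0,0],"twist": 0},{"hand": 50,"linear": [0,0,0],"twist": 0}], "squeeze": 20}}

```text
time: 14.9
position: [0.3896, 0.2866, 0.0786]
tool_rot: [-2.246, -2.196, -0.0]
ft_force: [-0.1, 0.4, -0.1]
grip_width: 0.0502
grip_force: 0.0
```

{"op": "apply_moves", "data": {"series": [{"hand": 50,"linear": [0,0,-0.2],"twist": 0},{"hand": 50,"linear": [0,0,-0.5],"twist": 0},{"hand": 50,"linear": [0,0,-0.8],"twist": 0},{"hand": 50,"linear": [0,0,-0.9],"twist": 0},{"hand": 50,"linear": [0,0,-0.9],"twist": 0},{"hand": 50,"linear": [-0.5,0,-0.9],"twist": 0},{"hand": 50,"linear": [-0.9,0,-0.9],"twist": 0},{"hand": 50,"linear": [-0.9,0.3,0],"twist": 0},{"hand": 50,"linear": [-0.9,0.3,0],"twist": 0},{"hand": 50,"linear": [-0.9,0.3,0],"twist": 0}]}}

```text
time: 15.73
position: [0.41, 0.1827, 0.2071]
tool_rot: [2.245, 2.196, 0.002]
ft_force: [0.3, -0.2, -0.5]
grip_width: 0.05
grip_force: 0.0
```

{"op": "apply_moves", "data": {"series": [{"hand": 50,"linear": [-0.9,0.3,0],"twist": 0},{"hand": 50,"linear": [-0.9,0.3,0],"twist": 0},{"hand": 50,"linear": [-0.9,0.3,0],"twist": 0},{"hand": 50,"linear": [-0.9,0,0],"twist": 0},{"hand": 50,"linear": [-0.9,0,0],"twist": 0},{"hand": 50,"linear": [-0.9,0,0],"twist": 0},{"hand": 50,"linear": [-0.9,0,0],"twist": 0},{"hand": 50,"linear": [-0.9,0,0],"twist": 0},{"hand": 50,"linear": [0,0,0],"twist": 0},{"hand": 50,"linear": [0,0,0],"twist": 0}]}}

```text
time: 16.57
position: [0.4281, 0.0022, 0.2064]
tool_rot: [2.249, 2.193, -0.0]
ft_force: [-0.5, 1.0, -0.8]
grip_width: 0.0503
grip_force: 0.0
```

Run:
```python
from h import *
A=r.grab_frame("side");t=r.grab_frame("top");cv2.imwrite("pics/sideF.png",A[:,:,::-1])
f=lambda i,k:cv2.resize(i[:,:,::-1],None,fx=k,fy=k,interpolation=cv2.INTER_CUBIC)
A=f(A[220:370,220:380],2.7);B=f(t[140:270,150:290],2.5);o=np.zeros((420,A.shape[1]+B.shape[1],3),np.uint8);o[:A.shape[0],:A.shape[1]]=A;o[:B.shape[0],A.shape[1]:]=B
cv2.imwrite("pics/c6.png",o);print(o.shape)
t0=cv2.imread("pics/top0.png")[:,:,::-1]
for n,(x,y,w,h),m in(("pot",(155,235,30,30),lambda c:(c[...,0]>90)&(c[...,1]<50)),("tin",(260,232,35,30),lambda c:c[...,1]>c[...,0]+30),("bottle",(222,148,16,16),lambda c:(c[...,2]>c[...,1]+30))):
    for i in(t0,t): k=np.argwhere(m(i[y:y+h,x:x+w].astype(int)));print(n,len(k),k.mean(0)[::-1])
```

```text
(420, 782, 3)
pot 108 [14.10185185 14.27777778]
pot 103 [14.36893204 14.33980583]
tin 196 [15.6122449  13.82142857]
tin 197 [15.59898477 13.85786802]
bottle 0 [nan nan]
bottle 0 [nan nan]<stdin>:8: RuntimeWarning: Mean of empty slice.
  ret = um.true_divide(
```

View pics/c6.png

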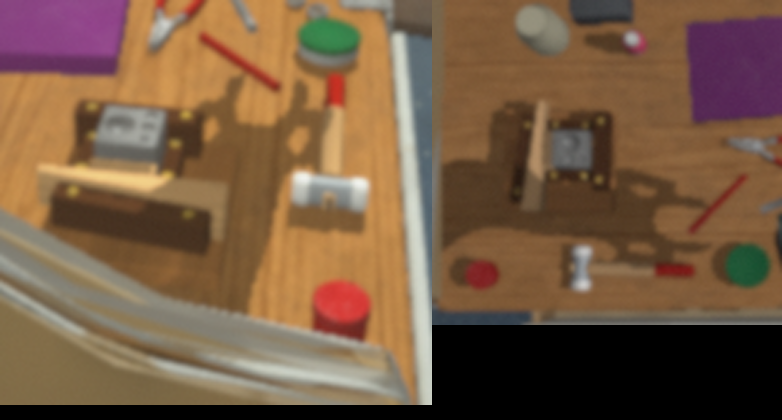

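The wedge is driven in, with its end at side crop (222,205). The hammer lies flat and clear at top crop (635,270). Pot, tin and bottle are unmoved.

```bash
python3 -c "
from plant import r
print(r.hand_in())"
```

```text
the job is handed in; nothing more can be done
None
```

I drove the wedge in about 49 mm with separate light taps until it stopped (highest force read 17 N; read only between moves, so peaks unmeasured), laid the hammer flat clear of the vice with pot, tin and bottle unmoved as far as the pictures show (bottle by eye only), and handed the job in at about 17 s; jaw pressure was not measured directly.

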